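# Put the pattern blocks away on their base and pin them with the rod

## Robot

A 7-joint arm with a two-finger parallel gripper is mounted at the origin on the work surface. World frame = base frame: x ahead of the robot, y to its left, z up, the work surface at z = 0. Lengths are in m, angles in rad, forces in N, time in s.
With the tool pointing down it reaches from about 0.425 to 0.875 m from the base axis. Payload 8.4 kg.
Tool frame: the origin (TCP) lies at the very end of the fingers, on their centre line; the grasp point (between the pads) lies 19 mm behind it; z points along the fingers, y is the line along which they close (so a half turn about z gives the same grasp; the last joint's range is limited). The gripper opens to 87 mm and grips with 3 to 60 N. Pads are 19 mm wide; open, the fingers measure 117 mm over their backs; the gripper's body (75 mm by 190 mm) begins 51 mm behind the grasp point.
Start: joints at [-1.331, 0.333, 0.04, 1.465, -0.013, 1.343, -0.059], TCP at [0.216, 0.613, 0.223] pointing down, gripper open.
Joint ranges: [-2.58, 2.58], [-0.38, 2.09], [-1.3, 1.39], [0.25, 2.4], [-1.5, 4.64], [0.08, 2.09], [-2.65, 2.65]. Speed limits (rad/s): [2.22, 2.22, 2.79, 2.79, 3.14, 3.14, 3.14].

## Interface

Orientations are given as a unit quaternion [x, y, z, w].
In Python, from station import bot gives the robot as it stands. The module is installed in compiled form; this text tells all that it offers.
- The arm moves only by the shell command python3 -m jog 'ROWS'. ROWS is a JSON object whose one key "increments" holds a list of rows, each a list of 5 numbers: the shift along the world's x, y, z in units of 30 mm (1.0 is 30 mm), then the turn about the world's z in rad, then the closure, from -1 (fully open) to 1 (shut). In form: {"increments": [[tx, ty, tz, turn, jaw], ...]}. A call has 1 to 10 rows; each row shifts and turns the commanded pose from where the row before left it; what a row does not reach is not made up. A row lasts 1/8 s, in which the tool goes at most 62.5 mm and 10.7 degrees, less where a joint would pass 70% of its speed; a pose out of reach is approached as far as the arm can. A call is refused whole if a number of a shift passes 1 or a number of a turn 0.188, either way. A call with a gripper value outside its range is refused whole. The fingers move at their own pace and stop on an object; the grip force is fixed at half the most. Time passes only in rows, so rows that do not move let the fingers close. It gives the time, the measured TCP pose, the force, the opening and the grip force at its end, in the units of the state.
- bot.state(): the state, without advancing time (a new reading comes with each control period).
- bot.get_image(name): name is "side" or "top"; returns the picture (480x640x3 uint8, red, green, blue); there is no depth.
- bot.camera_params(name): a dict with "K" (3x3 intrinsics, pixels), "distortion" ([k1, k2, p1, p2, k3] as OpenCV has them; the pictures are not rectified), "rvec" (rotation vector, rad) and "tvec" (3), from world to camera coordinates, as OpenCV has them. Camera axes: x right, y down, z forward; pixel columns grow to the right and rows downward; lengths in m; the calibration is good to about 2 mm. A picture is of the moment at which its call begins. camera_params takes no time and is no camera call.
- bot.hand_in(): hands the job in; it is judged then, once.
The state is a dict: "time_s": time; "q": joint angles; "qvel": joint speeds; "effort": joint torques, N m; "eef_pos": TCP position; "orientation": TCP orientation; "force": force on the tool from outside, world axes, zero at the start; "moment": the same for the moment, N m; "gripper_width": opening from 0.0 (shut) to 1.0 (fully open); "gripper_force": force on a finger pad.
Only numpy, scipy, OpenCV 4.12 (cv2) and the standard library are available. Lean on these libraries where they do the work, as an engineer would, in place of code of your own. Each camera call takes 0.05 s, during which the arm holds its last target. There are 200 camera calls.

## Task

Put the blue pattern blocks away on the round bamboo base, one at a time: first the hexagon flat on the base, then the square on it, then the rhombus (diamond) on top, all centred so that their holes line up over the hole in the base. Then take the aluminium rod out of its grey stand and slide it down through all three blocks into the base until it is fully home, and let go. Leave the trapezoid block, the tin, the jar and the stapler where they are.

Things in the scene. Friction and masses are not known exactly. Their poses are not given: they have to be found in the camera images.
- base: round bamboo base, fixed, 84 mm across, 22 mm high, lying on the 3 mm thick desk mat. In its middle an upright blind hole 16 mm across, flared to 22 mm at the mouth, with its floor 5 mm above the underside. Origin: centre of the underside; z up. The finished stack stands on its top face.
- hexagon: loose blue plastic regular hexagon block, sides 38 mm, 66 mm across flats, 20 mm thick, about 70 g, lying flat; a round 20 mm hole through its middle, where its origin lies, on the underside; z up. A corner points along x, so the pairs of flat sides are square to the directions 30, 90 and 150 degrees from x.
- square: loose blue plastic square block, 38 x 38 mm, 20 mm thick, about 25 g, lying flat; a round 20 mm hole through its middle, where its origin lies, on the underside; z up. Its sides are square to x and y.
- rhombus: loose blue plastic rhombus (diamond) block with 38 mm sides, 20 mm thick, about 22 g, lying flat; a round 20 mm hole through its middle, where its origin lies, on the underside; z up. The long diagonal (66 mm) lies along x, the short one (38 mm) along y; its two pairs of parallel sides are 33 mm apart, square to the directions 60 and 120 degrees from x.
- trapezoid: loose blue plastic trapezoid block (half a hexagon), 76 mm long side at -x, 38 mm short side at +x, 33 mm between them, 20 mm thick, with a 20 mm hole; not used, to be left where it lies. Origin: centre of the hole, on the underside; z up.
- rod: loose aluminium rod, about 45 g: shaft 10 mm thick, 100 mm long with chamfered flat foot; on top a round knob 24 mm across, 24 mm high (124 mm over all). It starts upright in its stand, knob up. Origin: centre of the foot; z along the rod to the knob, whose centre is at z = 112 mm. Fully home, its foot stands on the floor of the base's hole, the knob 23 mm clear above the stack.
- rod_stand: grey plastic block, fixed, 50 x 50 x 50 mm, with an upright 13 mm hole 42 mm deep in which the rod stands. Origin: centre of the underside; z up.
- tin: bystander: round aluminium pencil tin with its lid on, 75 mm across, 110 mm high, loose. Origin: centre of the underside.
- jar: bystander: glass jar with a bamboo lid, 72 mm across, 100 mm high, loose. Origin: centre of the underside.
- stapler: bystander: chrome stapler with a black foot, 140 mm long (along x), 36 mm wide, 55 mm high, loose. Origin: centre of the underside.
Not all that is in view belongs to the job. Of the things shaped like the rod, the aluminium one is meant. Leave any green look-alike of the square alone.

How it is judged:
By the outcome, as a careful person would: the job done as asked, in the order asked, and still so for the second after the job is handed in, with the robot touching nothing.
It also fails if it takes over 104 s, if anything falls off the work surface, if the arm or the gripper's body presses on something with over 40 N, if the wrist force passes 120 N, or if a joint passes its speed limit or range.

## Working session

There is one attempt and no reset: what is moved stays moved. The work goes in short steps, Python scripts to look and compute and a shell command to move; the robot and the scene stay as the last step left them, time stands still between calls to the robot, and variables do not carry over. Pictures are saved under pics/ and viewed, at most 14 in all, crops included, and the job is handed in when it is done.

```bash
mkdir -p pics; python3 - <<'E'
from station import bot
import cv2,numpy as np
s=bot.state();print(s['time_s'],s['eef_pos'],s['orientation'],s['gripper_width'])
for n in('side','top'):
    im=bot.get_image(n);cv2.imwrite(f'pics/{n}0.png',im[:,:,::-1])
    p=bot.camera_params(n);R=cv2.Rodrigues(np.array(p['rvec']))[0]
    print(n,np.round(p['K'],1).tolist(),p['distortion'],(-R.T@np.array(p['tvec']).ravel()).round(3),R.round(2).tolist())
E
```

```text
0.0 [0.21589315 0.61260233 0.22166639] [ 1.68599596e-01  9.85684292e-01 -8.04230946e-04 -8.02249054e-05] 1.0010610675377594
side [[498.9, 0.0, 311.1], [0.0, 498.9, 247.3], [0.0, 0.0, 1.0]] [-0.02686594  0.          0.          0.          0.        ] [ 0.149 -0.803  0.691] [[0.9, -0.44, 0.0], [-0.27, -0.55, -0.8], [0.35, 0.71, -0.61]]
top [[500.5, 0.0, 313.1], [0.0, 500.5, 235.8], [0.0, 0.0, 1.0]] [-0.03948756  0.          0.          0.          0.        ] [ 0.319 -0.023  1.117] [[0.01, -1.0, 0.01], [-0.98, -0.01, -0.18], [0.18, -0.0, -0.98]]
```

View pics/side0.png

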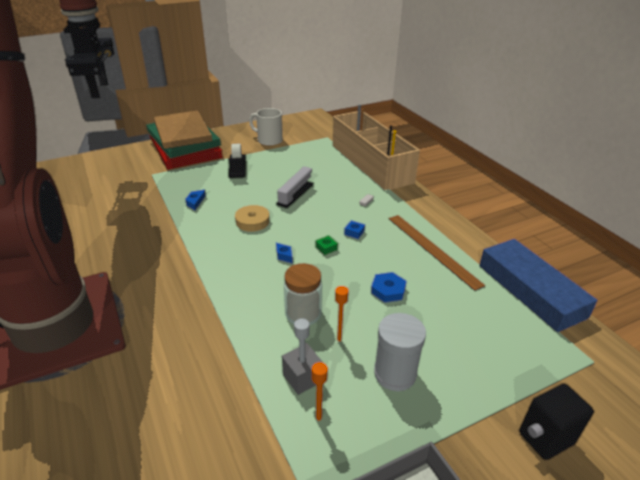

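View pics/top0.png

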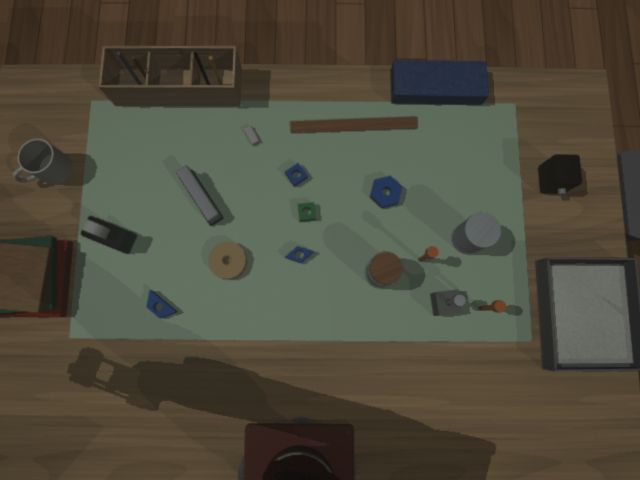

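Side view: hexagon (388,287), blue square (355,229), rhombus (285,253), trapezoid (196,198), base (252,218), rod knob (302,328) in the stand (300,368). There are two orange rods at (340,295) and (319,372), and a green square at (327,244). 

Top view: hexagon (387,192), square (296,175), rhombus (300,255), base (228,261), knob (460,300).

The aluminium rod is the grey one standing in the grey stand. The blue square is the one meant and the green one is not. I'll fit the poses from both views and confirm with a crop.

```bash
cat > v.py <<'E'
import cv2,numpy as np
from scipy.optimize import minimize,least_squares
from station import bot
P={n:bot.camera_params(n) for n in('side','top')}
def proj(n,X):
    p=P[n];return cv2.projectPoints(np.float64(X),np.float64(p['rvec']),np.float64(p['tvec']),np.float64(p['K']),np.float64(p['distortion']))[0].reshape(-1,2)
def tri(uv):  # dict name->pixel ; returns xyz, residual px
    f=lambda X:np.concatenate([proj(n,[X])[0]-uv[n] for n in uv])
    r=least_squares(f,[.6,0,.05],x_scale=.1);return r.x,r.fun
c=lambda a:np.deg2rad(np.array(a,float))
poly=lambda r,a:np.c_[r*np.cos(c(a)),r*np.sin(c(a))]
SH={'hexagon':poly(.038,range(0,360,60)),'square':poly(.038/2**.5,range(45,360,90)),
 'rhombus':np.array([[.0329,0],[0,.019],[-.0329,0],[0,-.019]]),'base':poly(.042,range(0,360,10))}
S=8;W=44
def mask(im,uv,kind):
    x0,y0=int(uv[0])-W,int(uv[1])-W
    r=im[y0:y0+2*W,x0:x0+2*W].astype(np.float32)
    a,b=(r[...,2],r[...,1]) if kind=='blue' else (r[...,0],r[...,1])
    m=(a-b)/(a+b+5)
    hi,lo=np.percentile(m[W-8:W+8,W-8:W+8],80),np.median(m)
    m=cv2.resize(m,None,fx=S,fy=S,interpolation=cv2.INTER_CUBIC)>(hi+lo)/2
    cs=cv2.findContours(m.astype(np.uint8),cv2.RETR_EXTERNAL,cv2.CHAIN_APPROX_NONE)[0]
    cc=min((k for k in cs if cv2.contourArea(k)>3000),key=lambda k:-cv2.pointPolygonTest(k,(W*S,W*S),True))
    o=np.zeros((2*W*S,2*W*S),np.uint8);cv2.fillPoly(o,[cv2.convexHull(cc)],1);return o,np.array([x0,y0])
def fit(ims,name,uv,h=.02,z0=.003,zfree=True,z=None):
    M={n:mask(ims[n],uv[n],'tan' if name=='base' else 'blue') for n in uv};sh=SH[name]
    def cost(p):
        ca,sa=np.cos(p[2]),np.sin(p[2]);q=sh@np.array([[ca,sa],[-sa,ca]])+p[:2]*.01
        zz=p[3]*.01;X=np.r_[np.c_[q,q[:,0]*0+zz],np.c_[q,q[:,0]*0+zz+h]];t=0
        for n in uv:
            m,o=M[n];H=cv2.convexHull(((proj(n,X)-o+.5)*S-.5).astype(np.float32))
            d=np.zeros_like(m);cv2.fillPoly(d,[np.round(H).astype(np.int32)],1)
            t+=1-(d&m).sum()/(d|m).sum()
        return t
    x0=tri(uv)[0][:2]*100;best=None
    for y in ([0] if name=='base' else c([0,30,60,90,120,150])):
        s=np.array([[0,0,0,0],[1,0,0,0],[0,1,0,0],[0,0,.4,0],[0,0,0,.5]])+np.r_[x0,y,z0*100]
        r=minimize(cost,s[0],method='Nelder-Mead',options=dict(initial_simplex=s,xatol=.005,fatol=1e-4,maxiter=400))
        if best is None or r.fun<best.fun:best=r
    b=best.x;return b[:2]/100,np.degrees(b[2])%360,b[3]/100,best.fun
E
python3 - <<'E'
from v import *
ims={n:cv2.imread(f'pics/{n}0.png')[:,:,::-1] for n in('side','top')}
for n,s,t,h in[('hexagon',(388,287),(387,192),.02),('square',(355,229),(296,175),.02),('rhombus',(285,253),(300,255),.02),('base',(252,218),(228,261),.022)]:
    print(n,[np.round(k,4) for k in fit(ims,n,{'side':s,'top':t},h)],'tri z',tri({'side':s,'top':t})[0].round(3))
cr=lambda n,u,v,w,h,k:cv2.resize(ims[n][v:v+h,u:u+w],(w*k,h*k),interpolation=cv2.INTER_CUBIC)
a=cr('side',260,270,130,100,4);a2=cr('side',260,200,130,60,4);b=cr('top',400,230,130,100,4)*1.0
out=np.zeros((580,790,3));
A=cr('side',265,275,90,145,4);B=cr('top',415,235,100,85,4);C=cr('top',275,155,60,60,4)
out[:580,:360]=A;out[:340,370:770]=np.clip(B*1.6,0,255);out[340:580,370:610]=np.clip(C*1.6,0,255)
cv2.imwrite('pics/crop1.png',out[:,:,::-1])
E
```

```text
hexagon [array([ 0.6243, -0.1926]), np.float64(45.1747), np.float64(0.0029), np.float64(0.116)] tri z [ 0.622 -0.195  0.015]
square [array([0.6638, 0.0128]), np.float64(36.0788), np.float64(0.0027), np.float64(0.2205)] tri z [0.663 0.012 0.013]
rhombus [array([0.479 , 0.0043]), np.float64(101.4594), np.float64(0.0003), np.float64(0.1908)] tri z [0.478 0.001 0.013]
base [array([0.4636, 0.1629]), np.float64(5.8222), np.float64(0.0023), np.float64(0.0755)] tri z [0.462 0.161 0.014][ WARN:0@5.198] global loadsave.cpp:1063 imwrite_ Unsupported depth image for selected encoder is fallbacked to CV_8U.
```

View pics/crop1.png

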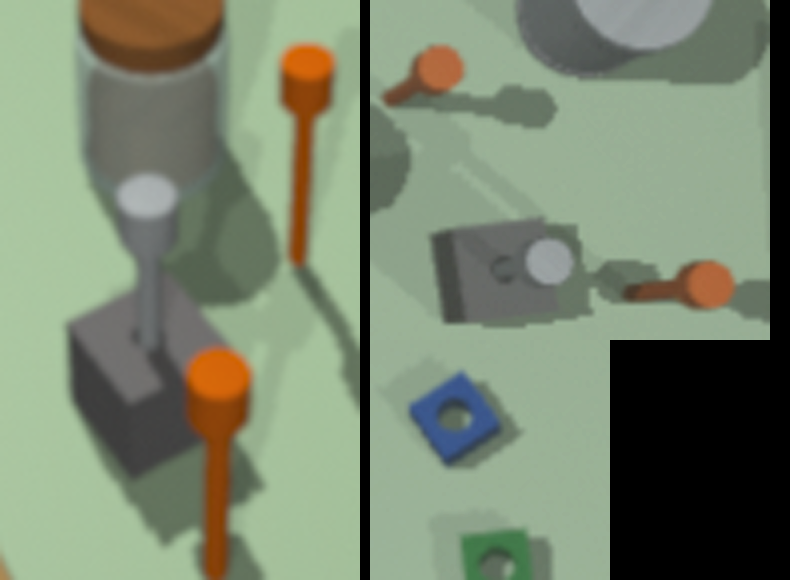

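The crop shows the grey metal rod standing in the grey stand: knob top at side (301.3,323.1) and top (459.4,299.9). Both orange rods stand free, so they are decoys. The blue square at (296,175) has a clean outline, with the green one below it. Next I'll triangulate the knobs and overlay the fits.

```bash
python3 - <<'E'
from v import *
for k,s,t in[('rod',(301.3,323.1),(459.4,299.9)),('or1',(319.2,367.6),(499.1,305.9)),('or2',(341.4,290),(431.9,251.6)),('standhole',(301.5,359.5),(448,302)),('jar lid',(303,275),(386,267)),('tin',(401,329),(482,229))]:
    x,r=tri({'side':s,'top':t});print(k,x.round(4),r.round(1),'R',np.hypot(*x[:2]).round(3))
out=[]
for n in('top','side'):
    im=cv2.imread(f'pics/{n}0.png')
    for nm,x,y,a,z,h in[('hexagon',.6243,-.1926,45.2,.003,.02),('square',.6638,.0128,36.1,.003,.02),('rhombus',.479,.0043,101.5,.002,.02),('base',.4636,.1629,0,.003,.022)]:
        a=np.deg2rad(a);q=SH[nm]@np.array([[np.cos(a),np.sin(a)],[-np.sin(a),np.cos(a)]])+[x,y]
        u0=proj(n,[[x,y,.013]])[0].astype(int)-24;c4=cv2.resize(im[u0[1]:u0[1]+48,u0[0]:u0[0]+48],(192,192),interpolation=cv2.INTER_CUBIC)
        c4=np.clip(c4*1.4,0,255).astype(np.uint8)
        for zz in(z,z+h):
            p=((proj(n,np.c_[q,q[:,0]*0+zz])-u0+.5)*4).astype(np.int32);cv2.polylines(c4,[p],True,(0,0,255) if zz==z else (0,255,255),1)
        out.append(c4)
cv2.imwrite('pics/ov.png',np.vstack([np.hstack(out[:4]),np.hstack(out[4:])]))
E
```

```text
rod [ 0.3724 -0.315   0.1349] [ 0.2 -0.1 -0.1  0.3] R 0.488
or1 [ 0.3617 -0.3967  0.1256] [ 0.1 -0.  -0.   0.1] R 0.537
or2 [ 0.4695 -0.2664  0.125 ] [ 0.2 -0.  -0.1  0.2] R 0.54
standhole [ 0.372  -0.3152  0.0506] [ 0.4 -0.1 -0.2  0.5] R 0.488
jar lid [ 0.4404 -0.1769  0.1003] [ 0.3 -0.1 -0.1  0.3] R 0.475
tin [ 0.5183 -0.3749  0.1114] [ 0.5 -0.2 -0.3  0.7] R 0.64
```

View pics/ov.png

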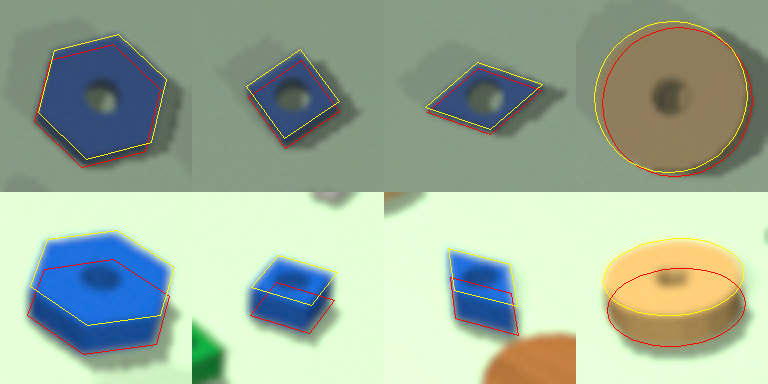

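The overlay matches all four outlines to about 1 px. The knob top is at z 0.135 (expected 0.135), and the base and blocks sit at about 0.003, as they should. Moving to the hexagon now, with closing direction 75°.

```bash
python3 -m jog '{"increments":[[0.5,-0.99,0,0.077,-1],[0.5,-0.99,0,0,-1],[0.5,-0.99,0,0,-1],[0.5,-0.99,0,0,-1],[0.5,-0.99,0,0,-1],[0.5,-0.99,0,0,-1],[0.5,-0.99,0,0,-1],[0.5,-0.99,0,0,-1],[0.5,-0.99,0,0,-1],[0.5,-0.99,0,0,-1]]}'
python3 -m jog '{"increments":[[0.5,-1,0,0,-1],[0.5,-1,0,0,-1],[0.5,-1,0,0,-1],[0.5,-1,0,0,-1],[0.5,-1,0,0,-1],[0.5,-1,0,0,-1],[0.5,-1,0,0,-1],[0.5,-1,0,0,-1],[0.5,-1,0,0,-1],[0.5,-1,0,0,-1]]}'
python3 -m jog '{"increments":[[0.5,-1,-0.6,0,-1],[0.5,-1,-0.6,0,-1],[0.5,-1,-0.6,0,-1],[0.5,-1,-0.6,0,-1],[0.5,-1,-0.6,0,-1],[0.5,-1,-0.6,0,-1],[0.6,-0.95,-0.6,0,-1],[0,0,0,0,-1]]}'
```

```text
time_s: 1.35
eef_pos: [0.3663, 0.3148, 0.2223]
orientation: [0.131, 0.991, -0.0, -0.0]
force: [0.0, -0.6, -1.3]
gripper_width: 0.996
gripper_force: 0.0
time_s: 2.6
eef_pos: [0.5162, 0.015, 0.2223]
orientation: [0.13, 0.991, -0.0, -0.0]
force: [-0.1, 0.6, 0.6]
gripper_width: 0.999
gripper_force: 0.0
time_s: 3.6
eef_pos: [0.623, -0.195, 0.0944]
orientation: [0.132, 0.991, -0.001, -0.002]
force: [-0.5, 0.1, 0.7]
gripper_width: 1.0
gripper_force: 0.0
```

```bash
python3 -m jog '{"increments":[[0.05,0.07,-0.8,0,-1],[0,0,-0.8,0,-1],[0,0,-0.7,0,-1],[0,0,-0.4,0,-1],[0,0,-0.22,0,-1],[0,0,0,0,-1]]}'
python3 -m jog '{"increments":[[0,0,0,0,1],[0,0,0,0,1],[0,0,0,0,1],[0,0,0,0,1],[0,0,0,0,1],[0,0,0,0,1]]}'
```

```text
time_s: 4.35
eef_pos: [0.6256, -0.1904, 0.009]
orientation: [0.131, 0.991, -0.0, -0.0]
force: [-0.0, -0.0, -0.3]
gripper_width: 1.001
gripper_force: 0.0
time_s: 5.1
eef_pos: [0.6257, -0.1905, 0.0093]
orientation: [0.131, 0.991, -0.0, 0.0]
force: [-1.0, -0.3, 5.7]
gripper_width: 0.751
gripper_force: 30.0
```

```bash
python3 -m jog '{"increments":[[0,0,0.4,0,1],[0,0,0.8,0,1],[0,0,0.8,0,1],[-0.45,0.98,0,0,1],[-0.45,0.98,0,0,1],[-0.45,0.98,0,0,1],[-0.45,0.98,0,0,1],[-0.45,0.98,0,0,1],[-0.45,0.98,0,0,1],[-0.45,0.98,0,0,1]]}'
python3 -m jog '{"increments":[[-0.45,0.98,0,0,1],[-0.45,0.98,0,0,1],[-0.45,0.98,0,0,1],[-0.45,0.98,0,0,1],[-0.45,0.98,0,0,1],[0,0,0,0,1],[0,0,0,0,1]]}'
python3 - <<'E'
from v import *
for n in('side','top'): cv2.imwrite(f'pics/{n}1.png',bot.get_image(n)[:,:,::-1])
a=cv2.imread('pics/side1.png')[150:270,190:310];b=cv2.imread('pics/top1.png')[200:320,170:290]
cv2.imwrite('pics/c1.png',cv2.resize(np.hstack([a,np.clip(b*1.4,0,255).astype(np.uint8)]),None,fx=3.3,fy=3.3,interpolation=cv2.INTER_CUBIC))
E
```

```text
time_s: 6.35
eef_pos: [0.5305, 0.0164, 0.0694]
orientation: [0.131, 0.991, 0.0, 0.0]
force: [-0.2, -0.9, -0.1]
gripper_width: 0.758
gripper_force: 30.0
time_s: 7.22
eef_pos: [0.4638, 0.1619, 0.0693]
orientation: [0.131, 0.991, -0.0, 0.0]
force: [-0.1, -0.5, -1.3]
gripper_width: 0.757
gripper_force: 30.0
```

View pics/c1.png

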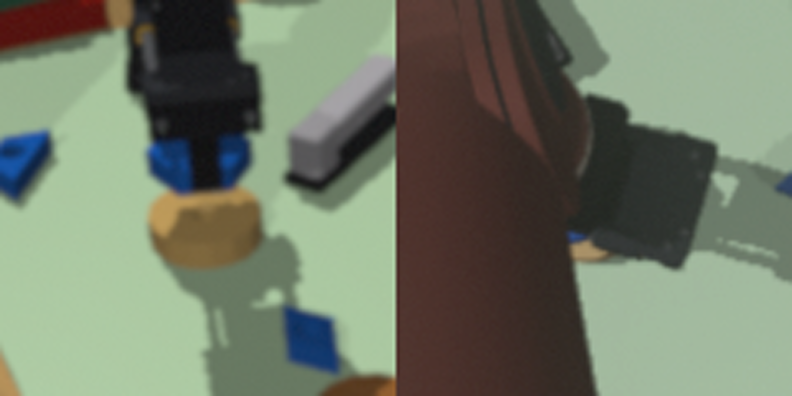

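```bash
python3 - <<'E'
from v import *
im=cv2.imread('pics/side1.png')[:,:,::-1].astype(float)
a=c(45);q=SH['hexagon']@np.array([[np.cos(a),np.sin(a)],[-np.sin(a),np.cos(a)]])+[.463,.1621]
for z in(.063,.083):
    u=proj('side',np.c_[q,q[:,0]*0+z]);print('pred hex',z,u.min(0).round(1),u.max(0).round(1))
b=(im[...,2]-im[...,1])/(im.sum(2)+5);m=b>.1
for v in(194,198,202,206):
    k=np.where(m[v,225:280])[0]+225;print(v,k.min() if len(k) else None,k.max() if len(k) else None)
u=proj('side',np.c_[SH['base']+[.4636,.1629],np.zeros(36)+.003]);print('pred base',u.min(0).round(1),u.max(0).round(1))
t=(im[...,0]-im[...,1])/(im.sum(2)+5)>.03
for v in(210,214,218,222):
    k=np.where(t[v,225:280])[0]+225;print(v,k.min(),k.max())
E
```

```text
pred hex 0.063 [234.6 192.5] [266.7 208.6]
pred hex 0.083 [233.8 185.3] [266.3 201.3]
194 236 264
198 236 264
202 237 262
206 242 259
pred base [235.3 211.7] [269.8 231.1]
210 238 266
214 236 267
218 236 267
222 237 268
```

In the side view the hexagon (u ≈ 250 held, 250.4 predicted) and the base (252 seen, 252.5 predicted) agree with the calibration. They are aligned, so I'll lower and release.

```bash
python3 -m jog '{"increments":[[0.02,0.03,-0.5,0,1],[0,0,-0.5,0,1],[0,0,-0.2,0,1],[0,0,0,0,1],[0,0,0,0,1]]}'
```

```text
time_s: 7.95
eef_pos: [0.4642, 0.1632, 0.0328]
orientation: [0.131, 0.991, -0.0, 0.0]
force: [0.0, 0.1, -0.7]
gripper_width: 0.751
gripper_force: 30.0
```

```bash
python3 -m jog '{"increments":[[0,0,-0.05,0,1],[0,0,0,0,1],[0,0,0,0,-1],[0,0,0,0,-1],[0,0,0,0,-1],[0,0,0.5,0,-1],[0,0,0.75,0,-1],[0,0,0.75,0,-1]]}'
python3 -m jog '{"increments":[[0.95,-0.72,0,-0.17,-0.4],[0.95,-0.72,0,-0.17,-0.4],[0.95,-0.72,0,-0.17,-0.4],[0.95,-0.72,0,-0.17,-0.4],[0.95,-0.72,0,0,-0.4],[0.95,-0.72,0,0,-0.4],[0.95,-0.72,0,0,-0.4],[0,0,0,0,-0.4],[0,0,0,0,-0.4]]}'
python3 - <<'E'
from v import *
ims={n:bot.get_image(n) for n in('side','top')}
for n in ims: cv2.imwrite(f'pics/{n}2.png',ims[n][:,:,::-1])
a=ims['side'][170:270,190:310];b=ims['top'][200:300,170:290]
cv2.imwrite('pics/c2.png',cv2.resize(np.hstack([a,np.clip(b*1.4,0,255).astype(np.uint8)]),None,fx=3.3,fy=3.3,interpolation=cv2.INTER_CUBIC)[:,:,::-1])
E
```

```text
time_s: 8.95
eef_pos: [0.4644, 0.1632, 0.0931]
orientation: [0.131, 0.991, 0.0, 0.0]
force: [0.4, 1.1, 0.3]
gripper_width: 0.996
gripper_force: 0.0
time_s: 10.07
eef_pos: [0.6634, 0.0125, 0.0919]
orientation: [0.454, 0.891, 0.0, -0.0]
force: [-0.8, 0.5, 0.1]
gripper_width: 0.7
gripper_force: 0.0
```

View pics/c2.png

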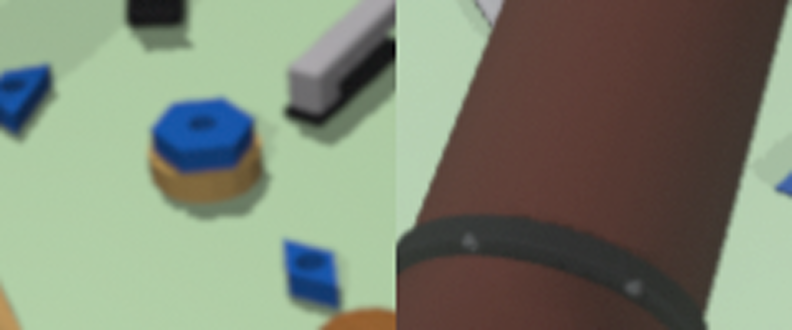

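Side crop: the hexagon lies flat on the base with its hole at crop (203,123), i.e. pixel (251.5,207). Now the square.

```bash
python3 -m jog '{"increments":[[0,0,-0.8,0,-0.4],[0,0,-0.8,0,-0.4],[0,0,-0.7,0,-0.4],[0,0,-0.4,0,-0.4],[0,0,-0.1,0,-0.4],[0,0,0,0,-0.4],[0,0,0,0,1],[0,0,0,0,1],[0,0,0,0,1],[0,0,0,0,1]]}'
python3 -m jog '{"increments":[[0,0,0,0,1],[0,0,0,0,1]]}'
python3 - <<'E'
from v import *
im={'side':cv2.imread('pics/side2.png')[:,:,::-1]}
M,o=mask(im['side'],(251,210),'blue');mo=cv2.moments(M);print('hex centroid seen',(mo['m10']/mo['m00']+.5)/8-.5+o[0],(mo['m01']/mo['m00']+.5)/8-.5+o[1])
for z in(.025,):
  for x,y in((.4636,.1629),(.4686,.1629),(.4636,.1679)):
    a=c(45);q=SH['hexagon']@np.array([[np.cos(a),np.sin(a)],[-np.sin(a),np.cos(a)]])+[x,y]
    h=cv2.convexHull(proj('side',np.r_[np.c_[q,q[:,0]*0+z],np.c_[q,q[:,0]*0+z+.02]]).astype(np.float32));m=cv2.moments(h);print(x,y,m['m10']/m['m00'],m['m01']/m['m00'])
E
```

```text
time_s: 11.42
eef_pos: [0.6638, 0.0122, 0.0077]
orientation: [0.454, 0.891, 0.0, 0.0]
force: [-0.8, 0.8, 3.0]
gripper_width: 0.437
gripper_force: 30.0
time_s: 11.68
eef_pos: [0.6638, 0.0122, 0.0077]
orientation: [0.454, 0.891, 0.0, 0.0]
force: [-0.7, 0.9, 4.2]
gripper_width: 0.434
gripper_force: 30.0
hex centroid seen 251.13047912158606 210.55966357681734
0.4636 0.1629 251.64383116829248 210.24687005182622
0.4686 0.1629 253.59763613605583 209.74829853501893
0.4636 0.1679 250.9101381086234 209.22445420404668
```

```bash
python3 -m jog '{"increments":[[0,0,0.5,0,1],[0,0,1,0,1],[0,0,1,0,1],[-0.95,0.72,0,0,1],[-0.95,0.72,0,0,1],[-0.95,0.72,0,0,1],[-0.95,0.72,0,0,1],[-0.95,0.72,0,0,1],[-0.95,0.72,0,0,1],[-0.95,0.72,0,0,1]]}'
python3 -m jog '{"increments":[[0,0,0,0,1],[0,0,-0.6,0,1],[0,0,-0.3,0,1],[0,0,0,0,1],[0,0,0,0,1]]}'
```

```text
time_s: 12.92
eef_pos: [0.4634, 0.1639, 0.0831]
orientation: [0.454, 0.891, 0.0, 0.0]
force: [0.8, 0.3, 0.1]
gripper_width: 0.433
gripper_force: 30.0
time_s: 13.55
eef_pos: [0.4646, 0.163, 0.0559]
orientation: [0.454, 0.891, 0.0, 0.0]
force: [0.2, 0.5, -1.1]
gripper_width: 0.436
gripper_force: 30.0
```

```bash
python3 -m jog '{"increments":[[-0.02,0,-0.19,0,1],[0,0,0,0,1],[0,0,0,0,1],[0,0,0,0,-0.4],[0,0,0,0,-0.4],[0,0,0,0,-0.4],[0,0,0.5,0,-0.4],[0,0,0.8,0,-0.4]]}'
python3 -m jog '{"increments":[[0.08,-0.88,0.2,0.096,-0.4],[0.08,-0.88,0,0,-0.4],[0.08,-0.88,0,0,-0.4],[0.08,-0.88,0,0,-0.4],[0.08,-0.88,0,0,-0.4],[0.08,-0.88,0,0,-0.4],[0,0,0,0,-0.4],[0,0,0,0,-0.4]]}'
python3 - <<'E'
from v import *
ims={n:bot.get_image(n) for n in('side','top')}
for n in ims: cv2.imwrite(f'pics/{n}3.png',ims[n][:,:,::-1])
a=ims['side'][170:270,190:310];b=ims['top'][200:300,170:290]
cv2.imwrite('pics/c3.png',cv2.resize(np.hstack([a,np.clip(b*1.4,0,255).astype(np.uint8)]),None,fx=3.3,fy=3.3,interpolation=cv2.INTER_CUBIC)[:,:,::-1])
E
```

```text
time_s: 14.55
eef_pos: [0.4633, 0.1629, 0.0895]
orientation: [0.454, 0.891, -0.001, -0.0]
force: [0.3, 0.1, -0.4]
gripper_width: 0.694
gripper_force: 0.0
time_s: 15.55
eef_pos: [0.4781, 0.0055, 0.0953]
orientation: [0.41, 0.912, 0.0, 0.0]
force: [-1.1, 0.0, 0.1]
gripper_width: 0.698
gripper_force: 0.0
```

View pics/c3.png

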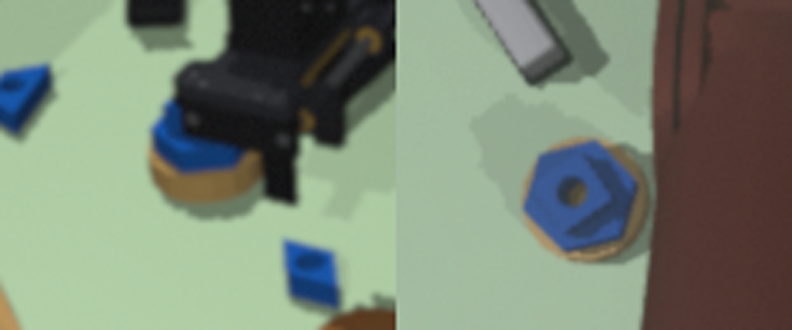

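Top crop: the square sits centred on the hexagon, hole at pixel ≈ (223,258), with the bamboo and hole visible through it. Now the rhombus, with a check of that hole against the prediction.

```bash
python3 -m jog '{"increments":[[0.03,-0.04,-0.8,0,-0.4],[0,0,-0.8,0,-0.4],[0,0,-0.7,0,-0.4],[0,0,-0.4,0,-0.4],[0,0,-0.21,0,-0.4],[0,0,0,0,-0.4],[0,0,0,0,1],[0,0,0,0,1],[0,0,0,0,1],[0,0,0,0,1]]}'
python3 -m jog '{"increments":[[0,0,0,0,1],[0,0,0,0,1]]}'
python3 - <<'E'
from v import *
print('pred sq hole rim',proj('top',[[.4636,.163,.065]]),'hex',proj('top',[[.4636,.163,.045]]),'base orig',proj('top',[[.4636,.163,.025]]))
E
```

```text
time_s: 16.9
eef_pos: [0.4789, 0.0038, 0.0076]
orientation: [0.41, 0.912, 0.0, 0.0]
force: [0.2, -0.0, 1.9]
gripper_width: 0.374
gripper_force: 30.0
time_s: 17.15
eef_pos: [0.4789, 0.0038, 0.0076]
orientation: [0.41, 0.912, 0.0, -0.0]
force: [-2.1, 0.7, 4.9]
gripper_width: 0.376
gripper_force: 30.0
pred sq hole rim [[223.08680056 257.1404212 ]] hex [[224.67445297 258.41053109]] base orig [[226.20551451 259.63525261]]
```

```bash
python3 -m jog '{"increments":[[0,0,0.5,0,1],[0,0,0.9,0,1],[0,0,0.9,0,1],[0,0,0.8,0,1],[-0.08,0.88,0,0,1],[-0.08,0.88,0,0,1],[-0.08,0.88,0,0,1],[-0.08,0.88,0,0,1],[-0.08,0.88,0,0,1],[-0.08,0.88,0,0,1]]}'
python3 -m jog '{"increments":[[0,0,0,0,1],[0,0,-0.5,0,1],[0,0,-0.3,0,1],[0,0,0,0,1],[0,0,0,0,1]]}'
```

```text
time_s: 18.4
eef_pos: [0.4645, 0.1627, 0.1013]
orientation: [0.411, 0.912, 0.0, 0.0]
force: [-0.2, 0.7, -0.1]
gripper_width: 0.376
gripper_force: 30.0
time_s: 19.02
eef_pos: [0.4646, 0.1616, 0.0764]
orientation: [0.411, 0.912, -0.0, 0.0]
force: [-0.1, -0.1, 0.2]
gripper_width: 0.375
gripper_force: 30.0
```

```bash
python3 -m jog '{"increments":[[-0.03,0.05,-0.22,0,1],[0,0,0,0,1],[0,0,0,0,1],[0,0,0,0,-0.4],[0,0,0,0,-0.4],[0,0,0,0,-0.4],[0,0,0.5,0,-0.4],[0,0,0.8,0,-0.4],[0.2,-1,1,0,-0.4],[0.2,-1,1,0,-0.4]]}'
python3 -m jog '{"increments":[[0.2,-1,1,0,-0.4],[0.2,-1,0,0,-0.4],[0.2,-1,0,0,-0.4],[-0.37,-1,0,0,-0.4],[-0.37,-1,0,0,-0.4],[-0.37,-1,0,0,-0.4],[-0.37,-1,0,0,-0.4],[-0.37,-1,0,0,-0.4],[-0.37,-1,0,0,-0.4]]}'
python3 -m jog '{"increments":[[-0.37,-1,0,0,-0.4],[-0.37,-1,0,0,-0.4],[-0.37,-1,0,0,-0.4],[-0.37,-1,0,0,-0.4],[-0.37,-0.95,0,0,-0.4],[0,0,0,0,-0.4],[0,0,0,0,-0.4]]}'
python3 - <<'E'
from v import *
ims={n:bot.get_image(n) for n in('side','top')}
for n in ims: cv2.imwrite(f'pics/{n}4.png',ims[n][:,:,::-1])
a=ims['side'][160:260,190:310];b=ims['top'][200:300,170:290]
cv2.imwrite('pics/c4.png',cv2.resize(np.hstack([a,np.clip(b*1.4,0,255).astype(np.uint8)]),None,fx=3.3,fy=3.3,interpolation=cv2.INTER_CUBIC)[:,:,::-1])
for z in(.003+.022,.045,.065,.085):print(z,proj('top',[[.4636,.163,z]])[0],proj('side',[[.4636,.163,z]])[0])
E
```

```text
time_s: 20.27
eef_pos: [0.4758, 0.1028, 0.1708]
orientation: [0.41, 0.912, 0.0, 0.0]
force: [1.0, 0.0, 0.2]
gripper_width: 0.7
gripper_force: 0.0
time_s: 21.4
eef_pos: [0.4263, -0.168, 0.1993]
orientation: [0.411, 0.912, 0.0, 0.0]
force: [-0.1, -0.6, 0.3]
gripper_width: 0.697
gripper_force: 0.0
time_s: 22.28
eef_pos: [0.3715, -0.3145, 0.1989]
orientation: [0.41, 0.912, 0.0, -0.0]
force: [-0.1, -0.4, -0.1]
gripper_width: 0.699
gripper_force: 0.0
0.024999999999999998 [226.20551451 259.63525261] [251.97153496 213.53707328]
0.045 [224.67445297 258.41053109] [251.38572726 206.54107832]
0.065 [223.08680056 257.1404212 ] [250.78860902 199.40261427]
0.085 [221.43936732 255.82235747] [250.1798716  192.11753041]
```

View pics/c4.png

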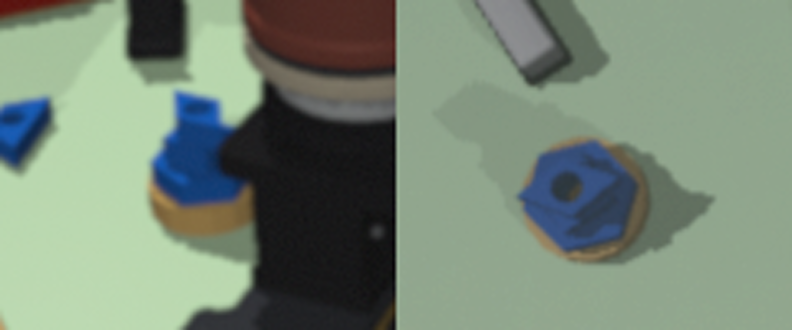

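View pics/side4.png

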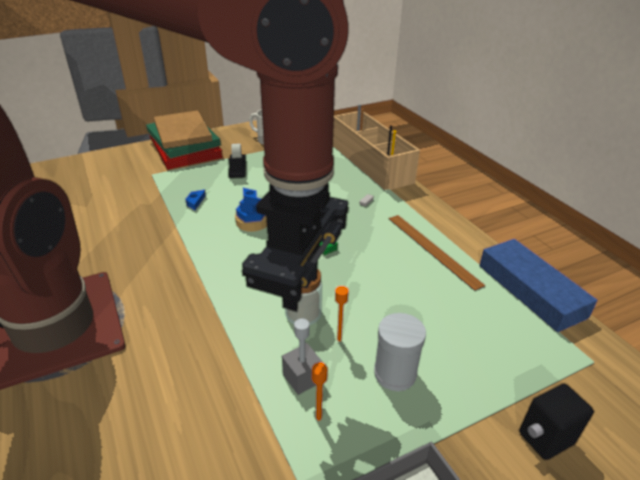

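Top crop: the rhombus hole is at ≈ (221.6,256.5), predicted (221.4,255.8), so the stack is centred. The open hand hangs over the knob (302,325) in the side view. Descending to the knob.

```bash
python3 -m jog '{"increments":[[0.03,-0.02,-0.8,0,-0.4],[0,0,-0.8,0,-0.4],[0,0,-0.8,0,-0.4],[0,0,-0.5,0,-0.4],[0,0,-0.25,0,-0.4],[0,0,0,0,-0.4],[0,0,0,0,-0.4]]}'
python3 -m jog '{"increments":[[0,0,0,0,1],[0,0,0,0,1],[0,0,0,0,1],[0,0,0,0,1],[0,0,0,0,1],[0,0,0,0,1]]}'
```

```text
time_s: 23.25
eef_pos: [0.3728, -0.3156, 0.105]
orientation: [0.41, 0.912, 0.0, 0.0]
force: [-0.7, 0.2, 0.5]
gripper_width: 0.697
gripper_force: 0.0
time_s: 24.0
eef_pos: [0.3724, -0.3155, 0.1044]
orientation: [0.41, 0.912, -0.0, 0.0]
force: [0.6, 0.1, 0.1]
gripper_width: 0.267
gripper_force: 30.0
```

```bash
python3 -m jog '{"increments":[[0,0,0.3,0,1],[0,0,0.6,0,1],[0,0,0.8,0,1],[0,0,0.9,0,1],[0,0,0.9,0,1],[0,0,0.9,0,1],[0,0,0.4,0,1],[0,0,0,0,1]]}'
python3 - <<'E'
from v import *
im=bot.get_image('side');cv2.imwrite('pics/c5.png',cv2.resize(im[190:420,210:430],None,fx=2.5,fy=2.5)[:,:,::-1])
E
```

```text
time_s: 25.0
eef_pos: [0.3725, -0.3157, 0.2485]
orientation: [0.411, 0.912, 0.0, 0.0]
force: [0.5, 0.4, -1.1]
gripper_width: 0.268
gripper_force: 30.0
```

View pics/c5.png

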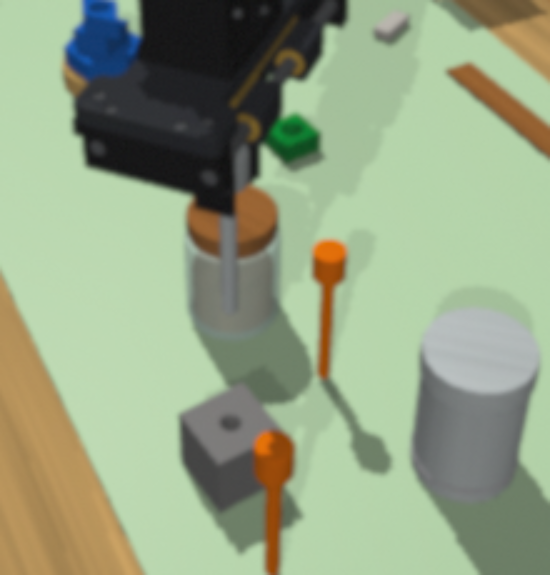

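The rod is held upright and clear of the stand (foot near crop (232,310)). Carrying it to the stack.

```bash
python3 -m jog '{"increments":[[0.37,1,0,0,1],[0.37,1,0,0,1],[0.37,1,0,0,1],[0.37,1,0,0,1],[0.37,1,0,0,1],[0.37,1,0,0,1],[0.37,1,0,0,1],[0.37,1,0,0,1],[0.37,1,0,0,1],[0.37,1,0,0,1]]}'
python3 -m jog '{"increments":[[0.37,1,0,0,1],[-0.2,1,0,0,1],[-0.2,1,0,0,1],[-0.2,1,0,0,1],[-0.2,1,0,0,1],[-0.23,0.95,0,0,1],[0,0,0,0,1],[0,0,0,0,1],[0,0,0,0,1]]}'
```

```text
time_s: 26.3
eef_pos: [0.483, -0.0148, 0.2467]
orientation: [0.411, 0.912, -0.001, -0.001]
force: [0.6, 0.2, -0.3]
gripper_width: 0.265
gripper_force: 30.0
time_s: 27.42
eef_pos: [0.4638, 0.1621, 0.2481]
orientation: [0.411, 0.912, -0.0, -0.0]
force: [-0.3, -0.4, -0.5]
gripper_width: 0.269
gripper_force: 30.0
```

```bash
python3 -m jog '{"increments":[[0,0.03,-0.7,0,1],[0,0,-0.7,0,1],[0,0,-0.5,0,1],[0,0,0,0,1],[0,0,0,0,1]]}'
python3 - <<'E'
from v import *
im=bot.get_image('side');cv2.imwrite('pics/c6.png',cv2.resize(im[140:240,200:310],None,fx=5,fy=5,interpolation=cv2.INTER_CUBIC)[:,:,::-1])
E
```

```text
time_s: 28.05
eef_pos: [0.464, 0.1639, 0.192]
orientation: [0.411, 0.912, 0.0, 0.0]
force: [-0.4, 1.2, -0.3]
gripper_width: 0.262
gripper_force: 30.0
```

View pics/c6.png

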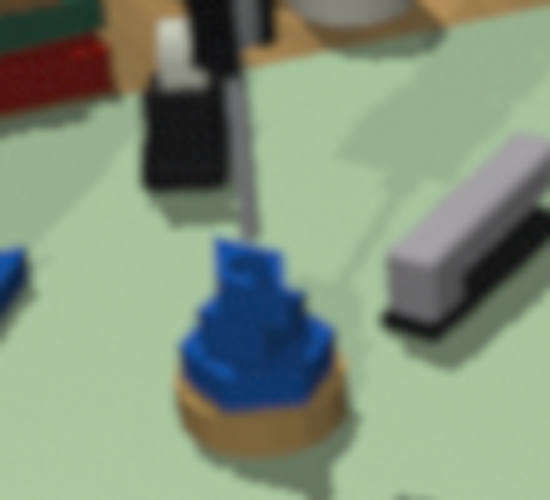

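The rod foot at pixel (250.2,187.4) sits over the rhombus, whose outline is centred at u ≈ 250. Sliding down in steps.

```bash
python3 -m jog '{"increments":[[0,-0.02,-0.3,0,1],[0,0,-0.3,0,1],[0,0,-0.3,0,1],[0,0,-0.3,0,1],[0,0,-0.3,0,1],[0,0,0,0,1]]}'
```

```text
time_s: 28.85
eef_pos: [0.4631, 0.1631, 0.1456]
orientation: [0.41, 0.912, -0.001, -0.0]
force: [-1.1, -0.1, -0.1]
gripper_width: 0.263
gripper_force: 30.0
```

```bash
python3 -m jog '{"increments":[[0,0,-0.3,0,1],[0,0,-0.3,0,1],[0,0,-0.2,0,1],[0,0,0,0,1],[0,0,0,0,1]]}'
```

```text
time_s: 29.48
eef_pos: [0.4637, 0.1633, 0.1225]
orientation: [0.41, 0.912, 0.0, 0.0]
force: [0.0, -0.2, 0.2]
gripper_width: 0.264
gripper_force: 30.0
```

```bash
python3 -m jog '{"increments":[[0,0,-0.2,0,1],[0,0,-0.2,0,1],[0,0,-0.15,0,1],[0,0,0,0,1],[0,0,0,0,1]]}'
```

```text
time_s: 30.1
eef_pos: [0.4636, 0.1634, 0.1059]
orientation: [0.41, 0.912, 0.0, 0.0]
force: [-0.4, -0.1, 0.2]
gripper_width: 0.266
gripper_force: 30.0
```

In the base hole (foot ≈ 12.5 mm) with no side force. Last few mm, then release.

```bash
python3 -m jog '{"increments":[[0,0,-0.07,0,1],[0,0,-0.05,0,1],[0,0,-0.03,0,1],[0,0,0,0,1],[0,0,0,0,1]]}'
```

```text
time_s: 30.72
eef_pos: [0.4636, 0.1634, 0.1014]
orientation: [0.41, 0.912, 0.0, 0.0]
force: [0.5, 0.0, -0.3]
gripper_width: 0.26
gripper_force: 30.0
```

```bash
python3 -m jog '{"increments":[[0,0,-0.05,0,1],[0,0,0,0,1],[0,0,0,0,1]]}'
```

```text
time_s: 31.1
eef_pos: [0.4645, 0.1636, 0.1011]
orientation: [0.411, 0.912, 0.001, 0.001]
force: [-1.8, -1.5, 11.7]
gripper_width: 0.266
gripper_force: 30.0
```

Contact with the hole floor: 12 N upward at the expected height. Opening, rising and moving aside to check.

```bash
python3 -m jog '{"increments":[[0,0,0.03,0,1],[0,0,0,0,-0.3],[0,0,0,0,-0.3],[0,0,0,0,-0.3],[0,0,0.5,0,-0.3],[0,0,0.9,0,-0.3],[0,0,0.9,0,-0.3],[0,0,0.9,0,-0.3],[0,0,0.9,0,-0.3]]}'
python3 -m jog '{"increments":[[0.2,-1,0,0,-0.3],[0.2,-1,0,0,-0.3],[0.2,-1,0,0,-0.3],[0.2,-1,0,0,-0.3],[0.2,-1,0,0,-0.3],[0.2,-1,0,0,-0.3],[0.2,-1,0,0,-0.3],[0.2,-1,0,0,-0.3],[0,0,0,0,-0.3],[0,0,0,0,-0.3]]}'
python3 - <<'E'
from v import *
ims={n:bot.get_image(n) for n in('side','top')}
a=ims['side'][140:240,190:310];b=ims['top'][200:300,170:290]
cv2.imwrite('pics/c7.png',cv2.resize(np.hstack([a,np.clip(b*1.4,0,255).astype(np.uint8)]),None,fx=3.3,fy=3.3,interpolation=cv2.INTER_CUBIC)[:,:,::-1])
print('pred knob top home',proj('side',[[.4636,.163,.132]]),proj('top',[[.4636,.163,.132]]))
d=cv2.absdiff(ims['top'],cv2.imread('pics/top0.png')[:,:,::-1].copy());print([int(d[v-6:v+6,u-6:u+6].mean()) for u,v in((158,305),(199,195),(482,229),(386,268))])
E
```

```text
time_s: 32.22
eef_pos: [0.4636, 0.1632, 0.2257]
orientation: [0.411, 0.912, 0.0, 0.0]
force: [-0.0, 0.6, -0.5]
gripper_width: 0.65
gripper_force: 0.0
time_s: 33.48
eef_pos: [0.5116, -0.0761, 0.2242]
orientation: [0.41, 0.912, 0.0, 0.0]
force: [-0.4, -0.1, 0.2]
gripper_width: 0.654
gripper_force: 0.0
pred knob top home [[248.70176248 174.39559132]] [[217.3124697  252.51996574]]
[13, 22, 15, 19]
```

View pics/c7.png

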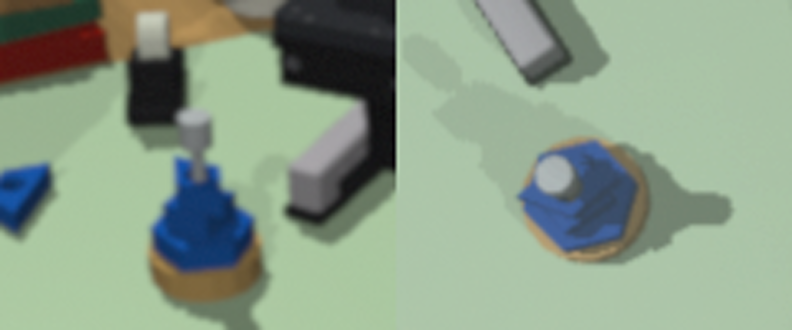

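The knob top is at side (248.7,174.7), predicted for fully home (248.7,174.4), and top ≈ (217.5,252.6), predicted (217.3,252.5). The rod is home and the stack aligned. The trapezoid and stapler sit where they were, and the path never went near the tin or touched the jar.

```bash
python3 -c "
from station import bot
print(bot.hand_in())"
```

```text
the job is handed in; nothing more can be done
None
```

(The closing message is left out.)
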